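Get the white ink out from behind the jars and onto the mixing scale

ROBOT

A 7-joint arm with a two-finger parallel gripper is mounted at the origin on the work surface. World frame = base frame: x ahead of the robot, y to its left, z up, the work surface at z = 0. Lengths are in mm, angles in rad, forces in N, time in s.
With the tool pointing down it reaches from about 400 to 875 mm from the base axis. Payload 4.4 kg.
Tool frame: the origin (TCP) lies midway between the tips of the shut fingers; the grasp point (between the pads) lies 19 mm behind it; z points along the fingers, y is the line along which they close (so a half turn about z gives the same grasp; the last joint's range is limited). The gripper opens to 85 mm and grips with 20 to 120 N. Pads are 22 mm wide; open, the fingers measure 114 mm over their backs; the gripper's body (76 mm by 85 mm) begins 54 mm behind the grasp point. The pads swing forward as they close: fully open they stand 13 mm farther back than shut.
Start: joints at [-1.341, 0.628, 0.038, 1.517, -0.027, 0.996, -0.02], TCP at [189.454, 621.792, 231.313] pointing down, gripper open.
Joint ranges: [-3.06, 3.06], [-0.37, 2.12], [-1.25, 1.32], [0.18, 2.47], [-1.1, 4.24], [0.23, 1.98], [-2.94, 2.94]. Speed limits (rad/s): [2.57, 2.57, 3.14, 3.14, 3.14, 3.14, 3.14].

INTERFACE

Orientations are given as [roll, pitch, yaw] about the fixed x, y, z axes, in that order (R = Rz(yaw) Ry(pitch) Rx(roll)).
In Python, from cell import ctrl gives the robot as it stands. The module is installed in compiled form; this text tells all that it offers.
- The arm moves only by the tool step_arm, never from a script. Its argument "commands" is one flat list of numbers, 7 for each row, row after row: the shift along the tool's x, y, z in cm, then the turn, a rotation vector about the tool's x, y, z in rad, then the opening, from 0 (shut) to 1 (fully open). A call has 1 to 10 rows; each row is the pose to reach, as a shift and turn from the pose commanded when the call began, along the tool's axes at that moment; what a row does not reach only later rows make up. A row lasts 1/10 s, in which the tool goes at most 50 mm and 8.59 degrees, less where a joint would pass 70% of its speed; a pose out of reach is approached as far as the arm can. A call with a gripper value outside its range is refused whole. The fingers move at their own pace and stop on an object; the grip force is fixed at half the most. Time passes only in rows, so rows that repeat a pose let the fingers close. It gives the time, the measured TCP pose, the force, the opening and the grip force at its end, in the units of the state.
- ctrl.read_state(): the state, without advancing time (a new reading comes with each control period).
- ctrl.get_image(name): name is "side" or "top"; returns a dict with "image" (384x512x3 uint8, red, green, blue), "range_z" (384x512 float32, mm along the optical axis (not along the pixel's ray), 0 where there is no reading), "vfov" (degrees; the focal length in pixels is half the picture's height over the tangent of half this angle, whatever the lens; pixels are square), "cx", "cy" (the principal point, pixels), "world_to_cam" (4x4, takes a point from world to camera coordinates). Camera axes: x right, y down, z forward; pixel columns grow to the right and rows downward; lengths in mm; the calibration is good to about 2 mm. A picture is of the moment at which its call begins.
- ctrl.finish_job(): hands the job in; it is judged then, once.
The state is a dict: "clock": time; "qpos": joint angles; "qd": joint speeds; "tau": joint torques, N m; "eef_pos": TCP position; "tool_rot": TCP orientation; "force": force on the tool from outside, world axes, zero at the start; "torque": the same for the moment, N m; "width": finger opening in mm; "gripper_force": force on a finger pad.
Only numpy, scipy, OpenCV 4.12 (cv2) and the standard library are available. Lean on these libraries where they do the work, as an engineer would, in place of code of your own. Each camera call takes 0.05 s, during which the arm holds its last target. There are 200 camera calls.

TASK

The little white-lidded ink pot is hemmed in at the back of the ink rack and I need it on the mixing scale: first clear the blue, yellow and red jars out of the way, standing all three upright in the drip tray, then lift the white pot out and set it down gently in the middle of the scale's pan. After that put the three jars back upright in the rack, each centred on the disc of its own colour, and leave the green pot where it stands.

Things in the scene. Friction and masses are not known exactly. Their poses are not given: they have to be found in the camera images.
- jar_blue: Tall ink jar: black plastic cylinder with a blue screw lid and a blue band on its paper label. Diameter 56 over its whole height, lid included; 118 tall; about 0.25 to 0.45 kg. Origin: centre of its underside; z up. Starts standing on its own colour's disc in the rack; its smallest gap to a neighbouring jar may be as little as 6 mm.
- jar_yellow: Tall ink jar: black plastic cylinder with a yellow screw lid and a yellow band on its paper label. Diameter 56 over its whole height, lid included; 118 tall; about 0.25 to 0.45 kg. Origin: centre of its underside; z up. Starts standing on its own colour's disc in the rack; its smallest gap to a neighbouring jar may be as little as 6 mm.
- jar_red: Tall ink jar: black plastic cylinder with a red screw lid and a red band on its paper label. Diameter 56 over its whole height, lid included; 118 tall; about 0.25 to 0.45 kg. Origin: centre of its underside; z up. Starts standing on its own colour's disc in the rack; its smallest gap to a neighbouring jar may be as little as 6 mm.
- disc_blue: Flat round blue disc, diameter 66, 5 thick, fixed on the ink rack: the standing place of the blue jar, which leaves a blue rim showing round it. Origin: centre of its underside; its top is 5 above the origin. Does not move in a run.
- disc_yellow: Flat round yellow disc, diameter 66, 5 thick, fixed on the ink rack: the standing place of the yellow jar, which leaves a yellow rim showing round it. Origin: centre of its underside; its top is 5 above the origin. Does not move in a run.
- disc_red: Flat round red disc, diameter 66, 5 thick, fixed on the ink rack: the standing place of the red jar, which leaves a red rim showing round it. Origin: centre of its underside; its top is 5 above the origin. Does not move in a run.
- pot_white: Small low pot, grey with a white lid: cylinder, diameter 48, 45 tall, 0.10 to 0.15 kg. Origin: centre of its underside. Stands behind the jars (farther from the robot) on the floor of the ink rack: a fixed plywood tray, 220 deep, 310 wide, turned up to 0.3 rad; floor 12, front lip 20, cheeks 30, back rail 45 above the bench; at least 42 free between the pot and the rail.
- pot_green: Small pot of the same form and size as the white one (diameter 48, 45 tall), grey with a green lid, in the rack about 85 to the robot's right of the white pot; not needed, leave it where it is. Origin: centre of its underside. A roll of tape, diameter 72, 24 thick, fixed in the rack's near right corner, lies in front of it.
- scale: Mixing scale, fixed: white housing with a round steel pan, diameter 130, whose flat top is 55 above the bench. Origin: on the bench exactly under the centre of the pan; z up; -x is the side with the display and keys. The housing reaches 115 to -x of the origin, 70 to +x and 80 to either side, and is 40 high.
- tray: Aluminium drip tray, fixed, 270 long (its x) by 140 wide (its y), rim 16 high, walls and floor 3 thick: room for three jars in a row along x. Origin: on the bench under the tray's centre; its inner floor is 3 above it. One of tray and scale stands left of the rack, the other right; this changes.

How it is judged (in metres and radians):
On the way, in this order (a step that is already met when the one before it is completed fails the run):
1. all three jars stand upright in the drip tray while the white pot is still in the rack (x of jar_blue in the frame of tray between -0.108 and 0.108 m and y of jar_blue in the frame of tray between -0.044 and 0.044 m and z of jar_blue in the frame of tray between -0.002 and 0.01 m and angle between each of jar_blue, jar_yellow, jar_red's own z axis and vertical below 0.1 rad and linear speed of each of jar_blue, jar_yellow, jar_red below 0.03 m/s and angular speed of each of jar_blue, jar_yellow, jar_red below 0.3 rad/s and x of jar_yellow in the frame of tray between -0.108 and 0.108 m and y of jar_yellow in the frame of tray between -0.044 and 0.044 m and z of jar_yellow in the frame of tray between -0.002 and 0.01 m and x of jar_red in the frame of tray between -0.108 and 0.108 m and y of jar_red in the frame of tray between -0.044 and 0.044 m and z of jar_red in the frame of tray between -0.002 and 0.01 m and distance of pot_white from where it was at the start of the episode below 0.03 m), for 0.2 s.
2. the white pot stands in the middle of the scale's pan, let go, the jars still in the tray (horizontal distance between pot_white and scale below 0.015 m and z of pot_white in the frame of scale between 0.051 and 0.06 m and angle between each of pot_white, jar_blue, jar_yellow, jar_red's own z axis and vertical below 0.1 rad and linear speed of each of pot_white, jar_blue, jar_yellow, jar_red below 0.03 m/s and angular speed of each of pot_white, jar_blue, jar_yellow, jar_red below 0.3 rad/s and contact force between the fingers and pot_white below 0.05 N and x of jar_blue in the frame of tray between -0.108 and 0.108 m and y of jar_blue in the frame of tray between -0.044 and 0.044 m and z of jar_blue in the frame of tray between -0.002 and 0.01 m and x of jar_yellow in the frame of tray between -0.108 and 0.108 m and y of jar_yellow in the frame of tray between -0.044 and 0.044 m and z of jar_yellow in the frame of tray between -0.002 and 0.01 m and x of jar_red in the frame of tray between -0.108 and 0.108 m and y of jar_red in the frame of tray between -0.044 and 0.044 m and z of jar_red in the frame of tray between -0.002 and 0.01 m), for 0.2 s.
At the end, for the whole second after the job is handed in: The white pot stands upright on the scale's pan, its centre within 15 mm of the pan's centre; each jar stands upright on the disc of its own colour, within 12 mm of its centre; the green pot is within 20 mm of where it was; everything is released and at rest (horizontal distance between pot_white and scale below 0.015 m and z of pot_white in the frame of scale between 0.051 and 0.06 m and angle between each of pot_white, jar_blue, jar_yellow, jar_red's own z axis and vertical below 0.1 rad and linear speed of each of pot_white, jar_blue, jar_yellow, jar_red below 0.03 m/s and angular speed of each of pot_white, jar_blue, jar_yellow, jar_red below 0.3 rad/s and horizontal distance between jar_blue and disc_blue below 0.012 m and z of jar_blue in the frame of disc_blue between 0.002 and 0.009 m and horizontal distance between jar_yellow and disc_yellow below 0.012 m and z of jar_yellow in the frame of disc_yellow between 0.002 and 0.009 m and horizontal distance between jar_red and disc_red below 0.012 m and z of jar_red in the frame of disc_red between 0.002 and 0.009 m and distance of pot_green from where it was at the start of the episode below 0.02 m); the robot touches nothing.
It fails at once if the green pot is pushed more than 20 mm from its place or tipped (distance of pot_green from where it was at the start of the episode above 0.02 m or angle between pot_green's own z axis and vertical above 0.5 rad).
It fails at once if a jar or the white pot is tipped over (angle between any of jar_blue, jar_yellow, jar_red, pot_white's own z axis and vertical above 0.8 rad).
It fails at once if the white pot is dropped or slammed onto the scale: faster than 0.5 m/s while over the pan and less than 40 mm above it (horizontal distance between pot_white and scale below 0.065 m and z of pot_white in the frame of scale below 0.095 m and linear speed of pot_white above 0.5 m/s).
It also fails if it takes over 141 s, if anything falls off the work surface, if the arm or the gripper's body presses on something with over 40 N, if the wrist force passes 120 N, or if a joint passes its speed limit or range.

## Working session

There is one attempt and no reset: what is moved stays moved. The work goes in short steps, Python scripts to look and compute and a tool call to move; the robot and the scene stay as the last step left them, time stands still between calls to the robot, and variables do not carry over. Pictures are saved under pics/ and viewed, at most 14 in all, crops included, and the job is handed in when it is done.

Besides the shell and the picture viewer there is one more tool, called after "Emit:" as name(argument=value, ...), one argument or row to a line, values as JSON. step_arm: Moves the arm, as the interface text tells. Its arguments: {"type":"object","properties":{"commands":{"type":"array"}},"required":["commands"]}

```bash
mkdir -p pics; cat > h.py <<'E'
import numpy as np, cv2
from cell import ctrl
from scipy.spatial.transform import Rotation as R
def grab(n,save=None):
    d=ctrl.get_image(n)
    if save: cv2.imwrite('pics/'+save,d['image'][:,:,::-1])
    f=192/np.tan(np.radians(d['vfov']/2))
    v,u=np.mgrid[0:384,0:512]; z=d['range_z'].astype(float)
    pc=np.stack([(u-d['cx'])*z/f,(v-d['cy'])*z/f,z,np.ones_like(z)],-1)
    P=(pc@np.linalg.inv(d['world_to_cam']).T)[...,:3]; P[z==0]=np.nan
    return d,P
E
python3 - <<'E'
from h import *
s=ctrl.read_state(); print(s)
for n in('top','side'):
    d,P=grab(n,n+'1.png'); print(n,d['vfov'],d['cx'],d['cy'],np.linalg.inv(d['world_to_cam']).round(2))
    np.save(n+'1.npy',P)
E
```

```text
{'clock': 0.0, 'qpos': array([-1.34082027,  0.62933017,  0.03844403,  1.518376  , -0.02702384,
        0.99626739, -0.01999517]), 'qd': array([ 0.0006375 ,  0.00030345, -0.00136264,  0.00227346, -0.00090699,
       -0.00059833,  0.00061941]), 'tau': array([-3.85134890e-04, -5.63408625e+01,  1.22638173e+00, -1.93450338e+01,
        1.10350846e-02,  1.03152005e-02, -4.90215569e-06]), 'eef_pos': array([189.25022062, 621.19405863, 230.39688612]), 'tool_rot': array([-3.13972957e+00,  4.99055631e-06,  2.84580659e+00]), 'force': array([0.10852448, 0.09549991, 0.2391057 ]), 'torque': array([-0.00704431, -0.0476732 ,  0.02822213]), 'gripper_force': 0.0, 'width': 85.34634889218326}
top 47.12020229550113 258.86827053530203 192.38302353922214 [[ 1.00000e-02 -9.90000e-01  1.40000e-01  4.38980e+02]
 [-1.00000e+00 -0.00000e+00  2.00000e-02 -9.09000e+00]
 [-2.00000e-02 -1.40000e-01 -9.90000e-01  1.03342e+03]
 [ 0.00000e+00  0.00000e+00  0.00000e+00  1.00000e+00]]
side 47.86672273998519 257.58151042332594 190.72435795605944 [[-9.8000e-01 -1.5000e-01  1.5000e-01  4.1292e+02]
 [-2.1000e-01  6.4000e-01 -7.3000e-01  7.6386e+02]
 [ 1.0000e-02 -7.5000e-01 -6.6000e-01  7.3061e+02]
 [ 0.0000e+00  0.0000e+00  0.0000e+00  1.0000e+00]]
```

View pics/top1.png

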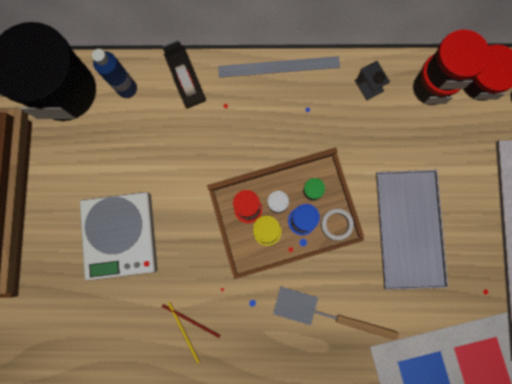

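View pics/side1.png

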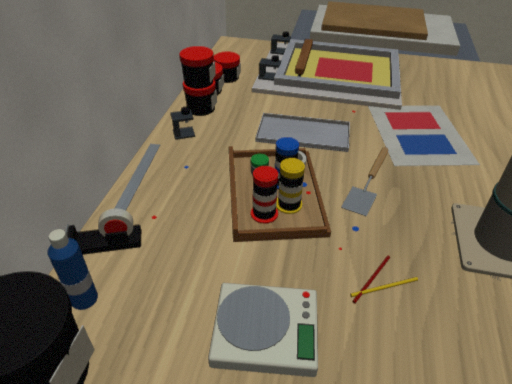

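Top view: rack in the middle with red (246,205), yellow (267,230), blue (305,219), white (278,201), green (314,188) and tape (338,224). The scale is on the left, with its pan at (113,225), and the tray is on the right, around (411,229). The side view agrees.

```bash
cat > m.py <<'E'
from h import *
def lids(d,P):
    hsv=cv2.cvtColor(d['image'],cv2.COLOR_RGB2HSV).astype(int); H,S,V=hsv[...,0],hsv[...,1],hsv[...,2]
    z=P[...,2]; out={}
    hue={'red':(H<8)|(H>172),'yellow':(H>22)&(H<36),'blue':(H>100)&(H<130),'green':(H>45)&(H<90)}
    for k in ('red','yellow','blue','green','white'):
        m=(S<40)&(V>150) if k=='white' else hue[k]&(S>100)
        zz=(45,70) if k in('green','white') else (105,150)
        m=m&(z>zz[0])&(z<zz[1])&(P[...,0]>300)&(P[...,0]<600)&(abs(P[...,1])<400)
        if k=='white': m&=(P[...,1]<130)
        n,l,st,c=cv2.connectedComponentsWithStats(m.astype(np.uint8))
        if n<2: print(k,'none'); continue
        m=l==1+np.argmax(st[1:,4])
        p=P[m]; zt=np.median(p[:,2]); p=p[p[:,2]>zt-4]
        (cx,cy),r=cv2.minEnclosingCircle(p[:,:2].astype(np.float32))
        out[k]=p[:,:2].mean(0)
        print(k,'mean',out[k].round(1),'circ',round(cx,1),round(cy,1),'r',round(r,1),'z',round(zt,1),len(p))
    return out
E
python3 - <<'E'
from m import *
d,P=grab('top'); L=lids(d,P)
ks=list(L)
for i,a in enumerate(ks):
  for b in ks[i+1:]: print(a,b,np.hypot(*(L[a]-L[b])).round(1),np.degrees(np.arctan2(*(L[b]-L[a])[::-1])).round(1))
x,y,z=P[...,0],P[...,1],P[...,2]
u=np.arange(512)[None,:]+0*x
m=(u<180)&(z>50)&(z<62)&(x>250)&(x<550)
n,l,st,c=cv2.connectedComponentsWithStats(m.astype(np.uint8)); m=l==1+np.argmax(st[1:,4])
p=P[m]; print('pan',p.mean(0).round(1),cv2.minEnclosingCircle(p[:,:2].astype(np.float32)))
m=(u<180)&(z>35)&(z<46)&(x>250)&(x<550)
print('house',cv2.minAreaRect(P[m][:,:2].astype(np.float32)))
m=(u>365)&(u<460)&(z>9)&(z<24)&(x>250)&(x<550)
n,l,st,c=cv2.connectedComponentsWithStats(m.astype(np.uint8));print(st[1:,4]); m=l==1+np.argmax(st[1:,4])
print('tray',cv2.minAreaRect(P[m][:,:2].astype(np.float32)),np.median(P[m][:,2]))
p=P[225:232,400:420].reshape(-1,3); print('floor',np.median(p,0))
# rack
m=(u>200)&(u<365)&(z>25)&(z<50); 
n,l,st,c=cv2.connectedComponentsWithStats(((u>200)&(u<370)&(z>15)&(z<50)&(x>300)&(x<650)).astype(np.uint8)); m=l==1+np.argmax(st[1:,4])
print('rack',cv2.minAreaRect(P[m][:,:2].astype(np.float32)))
E
```

```text
red mean [545.1  40.7] circ 545.4 41.0 r 27.7 z 133.0 556
yellow mean [491.7  -1.4] circ 492.2 -1.3 r 27.7 z 133.1 565
blue mean [516.5 -81.8] circ 516.7 -81.8 r 27.4 z 133.2 561
green mean [ 584.4 -107.9] circ 587.6 -107.9 r 23.3 z 55.3 274
white mean [559.7 -26.6] circ 560.6 -27.0 r 23.1 z 55.3 317
red yellow 68.1 -141.8
red blue 125.8 -103.2
red green 153.7 -75.2
red white 68.9 -77.8
yellow blue 84.1 -72.9
yellow green 141.3 -48.9
yellow white 72.6 -20.4
blue green 72.8 -21.0
blue white 70.1 51.9
green white 85.0 106.9
pan [497.8 343.4  53.5] ((503.2569580078125, 343.5044250488281), 65.24246978759766)
house ((449.5406494140625, 412.321044921875), (200.89501953125, 324.19342041015625), 0.32848140597343445)
[105 299 287]
tray ((456.5228271484375, -335.16705322265625), (179.0970916748047, 141.61476135253906), 2.8060836791992188) 13.608904919792849
floor [ 503.36167857 -333.52568061    1.59688297]
rack ((535.7395629882812, -43.492523193359375), (222.16392517089844, 310.5147399902344), 16.805742263793945)
```

```bash
cat > t.py <<'E'
import sys; from h import *
# usage: t.py x y z [yawdeg] -> shift in cm in tool axes, turn about tool z
s=ctrl.read_state(); a=[float(v) for v in sys.argv[1:]]
Rm=R.from_euler('xyz',s['tool_rot'])
if a:
    Rt=R.from_euler('xyz',[180,0,a[3] if len(a)>3 else 52],degrees=True)
    print('shift cm',(Rm.inv().apply(np.array(a[:3])-s['eef_pos'])/10).round(2),'rot',(Rm.inv()*Rt).as_rotvec().round(3))
print('t',s['clock'],s['eef_pos'].round(1),s['tool_rot'].round(3),'w',round(s['width'],1),'F',s['force'].round(1),'g',round(s['gripper_force'],1))
E
python3 - <<'E'
from h import *
d,P=grab('top')
x,y,z=P[...,0],P[...,1],P[...,2]; u=np.arange(512)[None,:]+0*x
m=(u<180)&(z>49)&(z<62)&(x>380)&(x<620)
n,l,st,c=cv2.connectedComponentsWithStats(m.astype(np.uint8)); m=l==1+np.argmax(st[1:,4])
p=P[m]; print('pan',p.mean(0).round(1),cv2.minEnclosingCircle(p[:,:2].astype(np.float32)))
m=(y>-440)&(y<-240)&(z>8)&(z<24)&(x>330)&(x<680)
n,l,st,c=cv2.connectedComponentsWithStats(m.astype(np.uint8)); i=[k for k in range(1,n) if st[k,4]>100]
m=np.isin(l,i); print('tray',[(st[k,4]) for k in i],cv2.minAreaRect(P[m][:,:2].astype(np.float32)))
E
python3 t.py 516.5 -81.8 220
```

```text
pan [502.7 343.2  53.5] ((503.0195617675781, 343.7831726074219), 65.27923583984375)
tray [np.int32(470), np.int32(227)] ((502.4234619140625, -333.6392822265625), (270.36480712890625, 141.85833740234375), 2.474656343460083)
shift cm [-51.79 -57.73   1.14] rot [-1.000e-03  1.000e-03  1.938e+00]
t 0.2 [189.3 621.4 230.7] [-3.14  -0.     2.846] w 85.4 F [ 0.1 -1.6 -0.4] g 0.0
```

Emit:
step_arm(
  commands=[-26,-29,0.5,0,0,0.97,0.9,-26,-29,0.5,0,0,0.97,0.9,-26,-29,0.5,0,0,0.97,0.9,-26,-29,0.5,0,0,0.97,0.9,-26,-29,0.5,0,0,0.97,0.9,-26,-29,0.5,0,0,0.97,0.9,-26,-29,0.5,0,0,0.97,0.9,-26,-29,0.5,0,0,0.97,0.9,-26,-29,0.5,0,0,0.97,0.9,-26,-29,0.5,0,0,0.97,0.9],
)

```text
clock: 1.2
eef_pos: [354.0, 268.1, 226.5]
tool_rot: [3.141, -0.001, 1.873]
force: [-0.1, 0.4, 0.1]
width: 76.7
gripper_force: 0.0
```

```bash
python3 t.py 516.5 -81.8 180
```

```text
shift cm [-38.25   5.08   4.63] rot [-0.    -0.001  0.966]
t 1.2 [354.  268.1 226.5] [ 3.141e+00 -1.000e-03  1.873e+00] w 76.7 F [-0.1  0.4  0.1] g 0.0
```

Emit:
step_arm(
  commands=[-38.25,5.1,4.6,0,0,0.966,0.9,-38.25,5.1,4.6,0,0,0.966,0.9,-38.25,5.1,4.6,0,0,0.966,0.9,-38.25,5.1,4.6,0,0,0.966,0.9,-38.25,5.1,4.6,0,0,0.966,0.9,-38.25,5.1,4.6,0,0,0.966,0.9,-38.25,5.1,4.6,0,0,0.966,0.9,-38.25,5.1,4.6,0,0,0.966,0.9,-38.25,5.1,4.6,0,0,0.966,0.9,-38.25,5.1,4.6,0,0,0.966,0.9],
)

```text
clock: 2.2
eef_pos: [517.4, -80.0, 179.7]
tool_rot: [-3.14, 0.0, 0.91]
force: [-0.5, 0.4, 0.0]
width: 76.8
gripper_force: 0.0
```

```bash
python3 t.py 516.5 -81.8 86
```

```text
shift cm [-0.2   0.05  9.37] rot [-0.001  0.     0.003]
t 2.2 [517.4 -80.  179.7] [-3.14  0.    0.91] w 76.8 F [-0.5  0.4  0. ] g 0.0
```

Emit:
step_arm(
  commands=[-0.1,0,0,0,0,0,0.9,-0.1,0,4.7,0,0,0,0.9,-0.1,0,9.4,0,0,0,0.9,-0.1,0,9.4,0,0,0,0.9,-0.1,0,9.4,0,0,0,0.9,-0.1,0,9.4,0,0,0,0,-0.1,0,9.4,0,0,0,0,-0.1,0,9.4,0,0,0,0,-0.1,0,9.4,0,0,0,0,-0.1,0,9.4,0,0,0,0],
)

```text
clock: 3.2
eef_pos: [518.3, -81.7, 89.0]
tool_rot: [3.138, -0.003, 0.91]
force: [0.3, 0.2, 7.2]
width: 55.0
gripper_force: 62.7
```

```bash
python3 t.py 424.6 -337 160
```

```text
shift cm [-25.89   8.29  -7.15] rot [ 0.004 -0.003  0.003]
t 3.2 [518.3 -81.7  89. ] [ 3.138e+00 -3.000e-03  9.100e-01] w 55.0 F [0.3 0.2 7.2] g 62.7
```

Emit:
step_arm(
  commands=[0,0,-2,0,0,0,0,0,0,-5,0,0,0,0,0,0,-8,0,0,0,0,-3,1,-8,0,0,0,0,-7,2.2,-8,0,0,0,0,-11,3.5,-8,0,0,0,0,-15,4.8,-8,0,0,0,0,-19,6.1,-8,0,0,0,0,-23,7.4,-8,0,0,0,0,-25.9,8.3,-8,0,0,0,0],
)

```text
clock: 4.2
eef_pos: [421.6, -340.3, 167.8]
tool_rot: [3.139, 0.001, 0.907]
force: [1.0, -0.9, -4.1]
width: 55.1
gripper_force: 65.1
```

```bash
python3 t.py 424.6 -337 78
```

```text
shift cm [0.46 0.01 8.98] rot [ 0.003  0.001 -0.   ]
t 4.2 [ 421.6 -340.3  167.8] [3.139e+00 1.000e-03 9.070e-01] w 55.1 F [ 1.  -0.9 -4.1] g 65.1
```

Descend most of the way, settle, then a final gentle lowering.

Emit:
step_arm(
  commands=[0.3,0,2,0,0,0,0,0.3,0,5,0,0,0,0,0.3,0,7.5,0,0,0,0,0.3,0,8.4,0,0,0,0,0.3,0,8.7,0,0,0,0,0.3,0,8.9,0,0,0,0,0.3,0,9.1,0,0,0,0,0.3,0,9.2,0,0,0,0,0.3,0,9.2,0,0,0,0,0.3,0,9.2,0,0,0,0],
)

```text
clock: 5.2
eef_pos: [425.4, -335.2, 75.0]
tool_rot: [3.14, -0.0, 0.91]
force: [-0.6, 0.4, 1.3]
width: 54.8
gripper_force: 65.2
```

```bash
python3 t.py 424.6 -337 78
```

```text
shift cm [-0.19  0.05 -0.3 ] rot [ 0.001 -0.     0.002]
t 5.2 [ 425.4 -335.2   75. ] [ 3.14 -0.    0.91] w 54.8 F [-0.6  0.4  1.3] g 65.2
```

Emit:
step_arm(
  commands=[0,0,0,0,0,0,0.9,0,0,0,0,0,0,0.9,0,0,0,0,0,0,0.9,0,0,-2,0,0,0,0.9,0,0,-6,0,0,0,0.9,0,0,-10.5,0,0,0,0.9,0,0,-10.5,0,0,0,0.9,0,0,-10.5,0,0,0,0.9],
)

```text
clock: 6.0
eef_pos: [425.4, -335.0, 180.4]
tool_rot: [3.139, -0.001, 0.91]
force: [0.4, -0.2, 0.5]
width: 76.7
gripper_force: 0.0
```

```bash
python3 t.py 491.7 -1.4 180; python3 - <<'E'
from m import *
d,P=grab('top','top2.png'); lids(d,P)
E
```

```text
shift cm [ 3.040e+01 -1.524e+01  2.000e-02] rot [ 0.002 -0.001  0.003]
t 6.0 [ 425.4 -335.   180.4] [ 3.139e+00 -1.000e-03  9.100e-01] w 76.7 F [ 0.4 -0.2  0.5] g 0.0
red mean [545.3  40.9] circ 545.4 41.0 r 27.7 z 133.0 552
yellow mean [491.8  -1.3] circ 492.1 -1.3 r 27.7 z 133.3 564
blue mean [ 424.6 -333.9] circ 424.1 -334.8 r 28.0 z 119.1 579
green mean [ 584.4 -107.9] circ 587.6 -108.0 r 23.7 z 55.3 277
white mean [559.8 -26.8] circ 559.6 -26.9 r 23.1 z 55.3 316
```

View pics/top2.png

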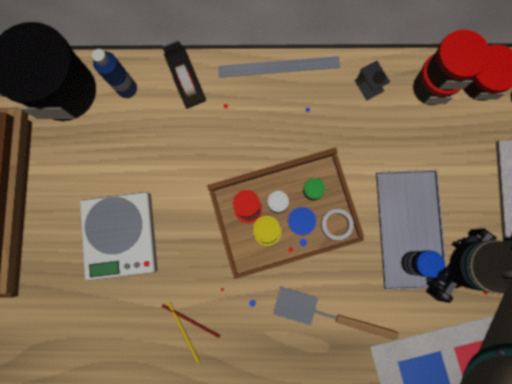

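The blue jar stands upright at the near end of the tray (428,263), and the blue disc at (302,221) is uncovered. On to yellow.

Emit:
step_arm(
  commands=[30.5,-15.3,0,0,0,0,0.9,30.5,-15.3,0,0,0,0,0.9,30.5,-15.3,0,0,0,0,0.9,30.5,-15.3,0,0,0,0,0.9,30.5,-15.3,0,0,0,0,0.9,30.5,-15.3,0,0,0,0,0.9,30.5,-15.3,0,0,0,0,0.9,30.5,-15.3,0,0,0,0,0.9,30.5,-15.3,0,0,0,0,0.9],
)

```text
clock: 6.95
eef_pos: [490.4, 0.9, 178.0]
tool_rot: [-3.14, 0.002, 0.913]
force: [-0.7, -0.4, -0.3]
width: 76.8
gripper_force: 0.0
```

```bash
python3 t.py 491.8 -1.3 86
```

```text
shift cm [-0.06  0.26  9.2 ] rot [-0.002  0.002  0.005]
t 6.95 [490.4   0.9 178. ] [-3.14e+00  2.00e-03  9.13e-01] w 76.8 F [-0.7 -0.4 -0.3] g 0.0
```

Emit:
step_arm(
  commands=[0,0.1,0,0,0,0,0.9,0,0.1,4.7,0,0,0,0.9,0,0.1,9.3,0,0,0,0.9,0,0.1,9.3,0,0,0,0.9,0,0.1,9.3,0,0,0,0.9,0,0.1,9.3,0,0,0,0,0,0.1,9.3,0,0,0,0,0,0.1,9.3,0,0,0,0,0,0.1,9.3,0,0,0,0,0,0.1,9.3,0,0,0,0],
)

```text
clock: 7.95
eef_pos: [493.6, -1.3, 88.7]
tool_rot: [3.138, -0.003, 0.909]
force: [-0.5, -0.5, 6.3]
width: 55.1
gripper_force: 62.7
```

```bash
python3 t.py 502.5 -333.6 160
```

```text
shift cm [-25.65  21.15  -7.12] rot [ 0.004 -0.003  0.002]
t 7.95 [493.6  -1.3  88.7] [ 3.138e+00 -3.000e-03  9.090e-01] w 55.1 F [-0.5 -0.5  6.3] g 62.7
```

Emit:
step_arm(
  commands=[0,0,-2,0,0,0,0,0,0,-5,0,0,0,0,0,0,-8,0,0,0,0,-3,2.5,-8,0,0,0,0,-6.5,5.4,-8,0,0,0,0,-10,8.2,-8,0,0,0,0,-13.5,11.1,-8,0,0,0,0,-17,14,-8,0,0,0,0,-20.5,16.9,-8,0,0,0,0,-24,19.8,-8,0,0,0,0],
)

```text
clock: 8.95
eef_pos: [501.0, -313.2, 167.7]
tool_rot: [3.14, -0.001, 0.91]
force: [1.3, 0.1, -3.8]
width: 55.2
gripper_force: 64.9
```

Emit:
step_arm(
  commands=[-1.7,1.3,0,0,0,0,0,-1.7,1.3,0,0,0,0,0,-1.7,1.3,0,0,0,0,0],
)

```text
clock: 9.25
eef_pos: [500.6, -332.8, 166.9]
tool_rot: [-3.141, -0.001, 0.909]
force: [-0.1, 1.3, -3.6]
width: 54.8
gripper_force: 64.9
```

```bash
python3 t.py 502.5 -333.6 75
```

```text
shift cm [0.05 0.2  9.19] rot [-0.    -0.001  0.001]
t 9.25 [ 500.6 -332.8  166.9] [-3.141e+00 -1.000e-03  9.090e-01] w 54.8 F [-0.1  1.3 -3.6] g 64.9
```

Now lower, release and rise in sequence.

Emit:
step_arm(
  commands=[0,0.1,2,0,0,0,0,0,0.1,5,0,0,0,0,0,0.1,7.5,0,0,0,0,0,0.1,8.4,0,0,0,0,0,0.1,8.7,0,0,0,0,0,0.1,8.9,0,0,0,0,0,0.1,9.1,0,0,0,0,0,0.1,9.2,0,0,0,0,0,0.1,9.2,0,0,0,0,0,0.1,9.2,0,0,0,0],
)

```text
clock: 10.25
eef_pos: [502.0, -333.9, 74.8]
tool_rot: [3.141, -0.0, 0.91]
force: [-0.7, 0.4, -1.3]
width: 54.6
gripper_force: 64.8
```

Emit:
step_arm(
  commands=[0,0,0,0,0,0,0.9,0,0,0,0,0,0,0.9,0,0,0,0,0,0,0.9,0,0,-2,0,0,0,0.9,0,0,-6,0,0,0,0.9,0,0,-10.5,0,0,0,0.9,0,0,-10.5,0,0,0,0.9],
)

```text
clock: 10.95
eef_pos: [504.6, -336.9, 185.4]
tool_rot: [3.13, -0.0, 0.909]
force: [0.1, -0.5, 0.7]
width: 76.8
gripper_force: 0.0
```

```bash
python3 t.py 545.2 40.8 180
```

```text
shift cm [ 32.3  -20.     0.32] rot [ 0.012 -0.     0.002]
t 10.95 [ 504.6 -336.9  185.4] [ 3.13  -0.     0.909] w 76.8 F [ 0.1 -0.5  0.7] g 0.0
```

Emit:
step_arm(
  commands=[32.2,-19.8,0,0,0,0,0.9,32.2,-19.8,0,0,0,0,0.9,32.2,-19.8,0,0,0,0,0.9,32.2,-19.8,0,0,0,0,0.9,32.2,-19.8,0,0,0,0,0.9,32.2,-19.8,0,0,0,0,0.9,32.2,-19.8,0,0,0,0,0.9,32.2,-19.8,0,0,0,0,0.9,32.2,-19.8,0,0,0,0,0.9,32.2,-19.8,0,0,0,0,0.9],
)

```text
clock: 11.95
eef_pos: [542.9, 42.4, 179.0]
tool_rot: [3.142, 0.001, 0.911]
force: [-0.8, -0.0, 1.6]
width: 76.9
gripper_force: 0.0
```

```bash
python3 t.py 545.2 40.8 86
```

```text
shift cm [0.02 0.28 9.3 ] rot [0.    0.001 0.004]
t 11.95 [542.9  42.4 179. ] [3.142e+00 1.000e-03 9.110e-01] w 76.9 F [-0.8 -0.   1.6] g 0.0
```

Emit:
step_arm(
  commands=[0,0.2,0,0,0,0,0.9,0,0.2,4.7,0,0,0,0.9,0,0.2,9.3,0,0,0,0.9,0,0.2,9.3,0,0,0,0.9,0,0.2,9.3,0,0,0,0.9,0,0.2,9.3,0,0,0,0,0,0.2,9.3,0,0,0,0,0,0.2,9.3,0,0,0,0,0,0.2,9.3,0,0,0,0,0,0.2,9.3,0,0,0,0],
)

```text
clock: 12.95
eef_pos: [546.4, 40.2, 88.9]
tool_rot: [3.138, -0.003, 0.909]
force: [-1.3, -1.0, 6.1]
width: 55.3
gripper_force: 62.8
```

```bash
python3 t.py 580.4 -330.3 160
```

```text
shift cm [-27.12  25.48  -7.1 ] rot [ 0.004 -0.003  0.002]
t 12.95 [546.4  40.2  88.9] [ 3.138e+00 -3.000e-03  9.090e-01] w 55.3 F [-1.3 -1.   6.1] g 62.8
```

Emit:
step_arm(
  commands=[0,0,-2,0,0,0,0,0,0,-5,0,0,0,0,0,0,-8,0,0,0,0,-3,2.8,-8,0,0,0,0,-6.5,6.1,-8,0,0,0,0,-10,9.4,-8,0,0,0,0,-13.5,12.7,-8,0,0,0,0,-17,16,-8,0,0,0,0,-20.5,19.3,-8,0,0,0,0,-24,22.6,-8,0,0,0,0],
)

```text
clock: 13.95
eef_pos: [575.8, -289.2, 167.6]
tool_rot: [3.14, -0.001, 0.91]
force: [0.3, 0.8, -3.2]
width: 54.5
gripper_force: 64.5
```

Emit:
step_arm(
  commands=[-3.1,2.8,0,0,0,0,0,-3.1,2.8,0,0,0,0,0,-3.1,2.8,0,0,0,0,0,-3.1,2.8,0,0,0,0,0],
)

```text
clock: 14.35
eef_pos: [579.1, -327.2, 166.6]
tool_rot: [-3.141, -0.002, 0.911]
force: [-0.2, 1.1, -3.1]
width: 54.6
gripper_force: 64.9
```

```bash
python3 t.py 580.4 -330.3 75
```

```text
shift cm [-0.18  0.3   9.16] rot [-0.001 -0.002  0.004]
t 14.35 [ 579.1 -327.2  166.6] [-3.141e+00 -2.000e-03  9.110e-01] w 54.6 F [-0.2  1.1 -3.1] g 64.9
```

Emit:
step_arm(
  commands=[-0.2,0.2,2,0,0,0,0,-0.2,0.2,5,0,0,0,0,-0.2,0.2,7.5,0,0,0,0,-0.2,0.2,8.4,0,0,0,0,-0.2,0.2,8.7,0,0,0,0,-0.2,0.2,8.9,0,0,0,0,-0.2,0.2,9.1,0,0,0,0,-0.2,0.2,9.2,0,0,0,0,-0.2,0.2,9.2,0,0,0,0,-0.2,0.2,9.2,0,0,0,0],
)

```text
clock: 15.35
eef_pos: [579.6, -332.2, 75.0]
tool_rot: [3.14, -0.0, 0.91]
force: [-0.6, -0.4, -0.8]
width: 54.9
gripper_force: 64.9
```

Emit:
step_arm(
  commands=[0,0,0,0,0,0,0.9,0,0,0,0,0,0,0.9,0,0,0,0,0,0,0.9,0,0,-2,0,0,0,0.9,0,0,-6,0,0,0,0.9,0,0,-10.5,0,0,0,0.9,0,0,-10.5,0,0,0,0.9,0,0,-10.5,0,0,0,0.9,0,0,-10.5,0,0,0,0.9],
)

```text
clock: 16.25
eef_pos: [578.6, -331.1, 178.3]
tool_rot: [-3.14, -0.0, 0.91]
force: [0.2, 0.5, 0.1]
width: 77.1
gripper_force: 0.0
```

```bash
python3 t.py 560 -26.8 130; cat > disc.py <<'E'
from m import *
d,P=grab('top','top3.png'); lids(d,P)
hsv=cv2.cvtColor(d['image'],cv2.COLOR_RGB2HSV).astype(int); H,S=hsv[...,0],hsv[...,1]
x,y,z=P[...,0],P[...,1],P[...,2]
for k,h,c in(('red',(H<8)|(H>172),(545,41)),('yellow',(H>22)&(H<36),(492,-1.3)),('blue',(H>100)&(H<130),(516.5,-82))):
    m=h&(S>100)&(np.hypot(x-c[0],y-c[1])<45)&(z<30)
    n,l,st,_=cv2.connectedComponentsWithStats(m.astype(np.uint8)); p=P[l==1+np.argmax(st[1:,4])]
    print('disc',k,p.mean(0).round(1),cv2.minEnclosingCircle(p[:,:2].astype(np.float32)),len(p))
E
python3 disc.py
```

```text
shift cm [ 22.88 -20.14   4.87] rot [-0.002 -0.     0.002]
t 16.25 [ 578.6 -331.1  178.3] [-3.14 -0.    0.91] w 77.1 F [0.2 0.5 0.1] g 0.0
red mean [ 581.8 -323.5] circ 578.7 -330.5 r 28.0 z 119.4 324
yellow mean [ 511.8 -321.8] circ 505.7 -328.5 r 26.3 z 118.9 193
blue none
green mean [ 584.1 -107.9] circ 588.3 -107.8 r 23.5 z 55.3 273
white mean [559.7 -26.7] circ 559.4 -26.8 r 23.3 z 55.1 324
disc red [545.1  42.2  15.5] ((545.7905883789062, 42.43962097167969), 33.487308502197266) 634
disc yellow [493.6  -2.7  15.4] ((494.0236511230469, -2.669059991836548), 33.310909271240234) 654
disc blue [518.3 -82.8  15.5] ((518.414306640625, -83.16256713867188), 32.24297332763672) 608
```

View pics/top3.png

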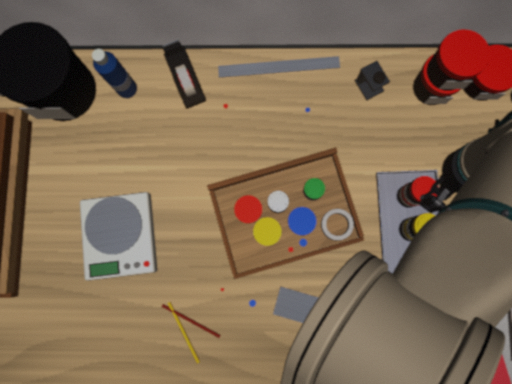

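All three discs are clear: red (248,209), yellow (267,231), blue (302,221). The red (423,190) and yellow (424,222) jars stand in the tray and white is undisturbed at (278,201). Now the white pot.

Emit:
step_arm(
  commands=[22.9,-20.2,0,0,0,0,0.9,22.9,-20.2,0,0,0,0,0.9,22.9,-20.2,0,0,0,0,0.9,22.9,-20.2,0,0,0,0,0.9,22.9,-20.2,5,0,0,0,0.9,22.9,-20.2,5,0,0,0,0.9,22.9,-20.2,5,0,0,0,0.9,22.9,-20.2,5,0,0,0,0.9,22.9,-20.2,5,0,0,0,0.9,22.9,-20.2,5,0,0,0,0.9],
)

```text
clock: 17.3
eef_pos: [560.7, -29.9, 129.8]
tool_rot: [3.14, 0.001, 0.906]
force: [-0.4, -0.1, 0.3]
width: 77.0
gripper_force: 0.0
```

```bash
python3 t.py 560 -26.8 23
```

```text
shift cm [ 0.21 -0.27 10.68] rot [ 0.002  0.001 -0.001]
t 17.3 [560.7 -29.9 129.8] [3.14e+00 1.00e-03 9.06e-01] w 77.0 F [-0.4 -0.1  0.3] g 0.0
```

Emit:
step_arm(
  commands=[0.1,-0.15,0,0,0,0,0.9,0.1,-0.15,4,0,0,0,0.9,0.1,-0.15,8,0,0,0,0.9,0.1,-0.15,10.6,0,0,0,0.9,0.1,-0.15,10.6,0,0,0,0.9,0.1,-0.15,10.6,0,0,0,0.9],
)

```text
clock: 17.9
eef_pos: [560.1, -26.7, 23.9]
tool_rot: [3.141, 0.0, 0.908]
force: [0.6, -0.3, 0.5]
width: 77.1
gripper_force: 0.0
```

Emit:
step_arm(
  commands=[0,0,0,0,0,0,0,0,0,0,0,0,0,0,0,0,0,0,0,0,0,0,0,0,0,0,0,0,0,0,0,0,0,0,0,0,0,0,0,0,0,0],
)

```text
clock: 18.5
eef_pos: [561.0, -25.6, 25.3]
tool_rot: [3.139, -0.002, 0.91]
force: [-2.3, -0.7, 6.6]
width: 46.8
gripper_force: 60.9
```

```bash
python3 t.py 503 343.5 130
```

```text
shift cm [ 25.6  -27.22 -10.5 ] rot [ 0.003 -0.002  0.002]
t 18.5 [561.  -25.6  25.3] [ 3.139e+00 -2.000e-03  9.100e-01] w 46.8 F [-2.3 -0.7  6.6] g 60.9
```

Emit:
step_arm(
  commands=[0,0,-2,0,0,0,0,0,0,-6,0,0,0,0,0,0,-10.5,0,0,0,0,2,-2.1,-10.5,0,0,0,0,4.5,-4.8,-10.5,0,0,0,0,7,-7.5,-10.5,0,0,0,0,9.5,-10.1,-10.5,0,0,0,0,12,-12.8,-10.5,0,0,0,0,14.5,-15.5,-10.5,0,0,0,0,17,-18.1,-10.5,0,0,0,0],
)

```text
clock: 19.5
eef_pos: [520.8, 221.8, 129.3]
tool_rot: [3.141, -0.001, 0.91]
force: [0.2, 0.1, -0.4]
width: 46.5
gripper_force: 61.8
```

Emit:
step_arm(
  commands=[2.5,-2.7,0,0,0,0,0,5,-5.3,0,0,0,0,0,7.5,-8,0,0,0,0,0,8.6,-9.1,0,0,0,0,0,8.6,-9.1,0,0,0,0,0,8.6,-9.1,0,0,0,0,0,8.6,-9.1,0,0,0,0,0],
)

```text
clock: 20.2
eef_pos: [503.0, 341.1, 128.8]
tool_rot: [3.14, 0.001, 0.906]
force: [0.6, 0.8, -0.8]
width: 46.3
gripper_force: 61.8
```

```bash
python3 t.py 503 343.5 69
```

```text
shift cm [ 0.19 -0.16  5.98] rot [ 0.001  0.001 -0.001]
t 20.2 [503.  341.1 128.8] [3.14e+00 1.00e-03 9.06e-01] w 46.3 F [ 0.6  0.8 -0.8] g 61.8
```

Emit:
step_arm(
  commands=[0.1,-0.1,1.5,0,0,0,0,0.1,-0.1,3,0,0,0,0,0.1,-0.1,4.2,0,0,0,0,0.1,-0.1,5,0,0,0,0,0.1,-0.1,5.4,0,0,0,0,0.1,-0.1,5.6,0,0,0,0,0.1,-0.1,5.8,0,0,0,0,0.1,-0.1,5.9,0,0,0,0,0.1,-0.1,5.9,0,0,0,0,0.1,-0.1,5.9,0,0,0,0],
)

```text
clock: 21.2
eef_pos: [502.1, 345.2, 69.6]
tool_rot: [3.141, -0.001, 0.91]
force: [-0.1, 0.1, -0.8]
width: 46.7
gripper_force: 61.8
```

```bash
python3 t.py 503 343.5 69
```

```text
shift cm [-0.08  0.18  0.06] rot [ 0.    -0.001  0.002]
t 21.2 [502.1 345.2  69.6] [ 3.141e+00 -1.000e-03  9.100e-01] w 46.7 F [-0.1  0.1 -0.8] g 61.8
```

Emit:
step_arm(
  commands=[0,0.1,0.1,0,0,0,0,0,0.1,0.15,0,0,0,0,0,0.1,0.15,0,0,0,0,0,0.1,0.15,0,0,0,0],
)

```text
clock: 21.6
eef_pos: [503.0, 344.5, 68.3]
tool_rot: [3.142, -0.001, 0.91]
force: [-1.1, -0.2, 5.0]
width: 46.5
gripper_force: 62.3
```

Emit:
step_arm(
  commands=[0,0,0,0,0,0,0.9,0,0,0,0,0,0,0.9,0,0,0,0,0,0,0.9,0,0,0,0,0,0,0.9,0,0,-2,0,0,0,0.9,0,0,-6,0,0,0,0.9,0,0,-11,0,0,0,0.9,0,0,-11,0,0,0,0.9,0,0,-11,0,0,0,0.9],
)

```text
clock: 22.5
eef_pos: [503.3, 344.9, 179.0]
tool_rot: [3.141, -0.003, 0.91]
force: [-0.5, 0.2, -0.1]
width: 76.5
gripper_force: 0.0
```

```bash
python3 t.py 540 0 180; sed 's/top3/top4/' disc.py > d2.py; python3 - <<'E'
from m import *
d,P=grab('top','top4.png'); lids(d,P)
x,y,z=P[...,0],P[...,1],P[...,2]
for a in ('top','side'):
    if a=='side': d,P=grab('side','side4.png'); x,y,z=P[...,0],P[...,1],P[...,2]; lids(d,P)
    m=(np.hypot(x-503,y-343.5)<45)&(z>90)&(z<106); p=P[m]
    print(a,'pot',p.mean(0).round(1),cv2.minEnclosingCircle(p[:,:2].astype(np.float32)),len(p))
E
```

```text
shift cm [-24.98  24.07  -0.16] rot [ 0.    -0.003  0.002]
t 22.5 [503.3 344.9 179. ] [ 3.141e+00 -3.000e-03  9.100e-01] w 76.5 F [-0.5  0.2 -0.1] g 0.0
red mean [ 576.4 -330.1] circ 578.2 -330.8 r 28.1 z 119.2 528
yellow mean [ 500.3 -332.5] circ 500.6 -332.6 r 28.1 z 119.3 573
blue mean [ 423.9 -334.8] circ 424.1 -335.1 r 27.8 z 119.0 597
green mean [ 584.5 -107.7] circ 588.2 -107.8 r 23.6 z 55.2 281
white none
top pot [501.1 342.3  97.7] ((501.3365783691406, 343.4681396484375), 24.26080894470215) 400
red none
yellow mean [ 494.  -325.3] circ 496.5 -332.5 r 29.8 z 120.1 118
blue mean [ 424.4 -330.1] circ 424.1 -334.3 r 28.1 z 121.1 162
green mean [415.9 341.9] circ 415.9 341.9 r 0.0 z 45.1 1
white none
side pot [501.3 346.6  99.7] ((502.742431640625, 343.40692138671875), 24.80584716796875) 596
```

View pics/side4.png

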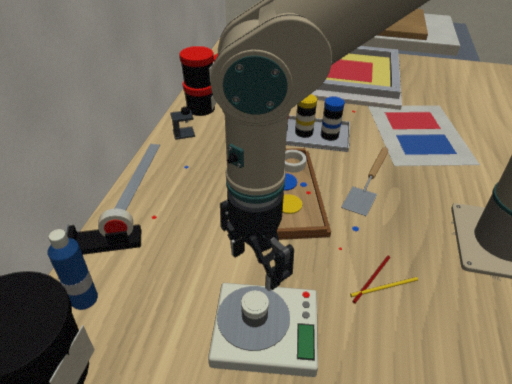

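White pot stands in the middle of the pan (255,303), within about 2 mm, and the jars are upright in the tray. Now fetch red.

Emit:
step_arm(
  commands=[-48.5,47.5,0,0,0,0,0.9,-48.5,47.5,0,0,0,0,0.9,-48.5,47.5,0,0,0,0,0.9,-48.5,47.5,0,0,0,0,0.9,-48.5,47.5,0,0,0,0,0.9,-48.5,47.5,0,0,0,0,0.9,-48.5,47.5,0,0,0,0,0.9,-48.5,47.5,0,0,0,0,0.9,-48.5,47.5,0,0,0,0,0.9,-48.5,47.5,0,0,0,0,0.9],
)

```text
clock: 23.6
eef_pos: [558.6, -153.8, 176.1]
tool_rot: [-3.139, 0.001, 0.91]
force: [1.5, 1.3, -0.1]
width: 76.6
gripper_force: 0.0
```

```bash
python3 t.py 578.7 -331.3 180
```

```text
shift cm [-12.78  12.48  -0.41] rot [-0.003  0.001  0.002]
t 23.6 [ 558.6 -153.8  176.1] [-3.139e+00  1.000e-03  9.100e-01] w 76.6 F [ 1.5  1.3 -0.1] g 0.0
```

Emit:
step_arm(
  commands=[-12.8,12.5,0,0,0,0,0.9,-12.8,12.5,0,0,0,0,0.9,-12.8,12.5,0,0,0,0,0.9,-12.8,12.5,0,0,0,0,0.9,-12.8,12.5,0,0,0,0,0.9,-12.8,12.5,0,0,0,0,0.9,-12.8,12.5,0,0,0,0,0.9],
)

```text
clock: 24.3
eef_pos: [579.6, -327.7, 176.4]
tool_rot: [-3.138, -0.001, 0.911]
force: [0.1, 1.3, 0.2]
width: 76.6
gripper_force: 0.0
```

```bash
python3 t.py 578.7 -331.3 73
```

```text
shift cm [-0.36  0.18 10.34] rot [-0.003 -0.001  0.004]
t 24.3 [ 579.6 -327.7  176.4] [-3.138e+00 -1.000e-03  9.110e-01] w 76.6 F [0.1 1.3 0.2] g 0.0
```

Emit:
step_arm(
  commands=[-0.2,0.1,0,0,0,0,0.9,-0.2,0.1,4,0,0,0,0.9,-0.2,0.1,8,0,0,0,0.9,-0.2,0.1,10.5,0,0,0,0.9,-0.2,0.1,10.5,0,0,0,0.9,-0.2,0.1,10.5,0,0,0,0,-0.2,0.1,10.5,0,0,0,0,-0.2,0.1,10.5,0,0,0,0,-0.2,0.1,10.5,0,0,0,0,-0.2,0.1,10.5,0,0,0,0],
)

```text
clock: 25.3
eef_pos: [580.2, -332.7, 74.7]
tool_rot: [3.139, -0.001, 0.91]
force: [-0.4, 0.9, 6.6]
width: 55.2
gripper_force: 63.6
```

```bash
python3 t.py 546.3 41 160
```

```text
shift cm [ 27.43 -25.6   -8.58] rot [ 0.003 -0.001  0.002]
t 25.3 [ 580.2 -332.7   74.7] [ 3.139e+00 -1.000e-03  9.100e-01] w 55.2 F [-0.4  0.9  6.6] g 63.6
```

Emit:
step_arm(
  commands=[0,0,-2,0,0,0,0,0,0,-6,0,0,0,0,0,0,-10,0,0,0,0,2,-1.9,-10,0,0,0,0,5,-4.7,-10,0,0,0,0,8,-7.5,-10,0,0,0,0,11,-10.3,-10,0,0,0,0,14,-13.1,-10,0,0,0,0,17,-15.9,-10,0,0,0,0,20,-18.7,-10,0,0,0,0],
)

```text
clock: 26.3
eef_pos: [554.0, -57.9, 172.9]
tool_rot: [-3.142, -0.0, 0.91]
force: [0.4, 1.4, -3.2]
width: 55.3
gripper_force: 64.6
```

Emit:
step_arm(
  commands=[3,-2.8,0,0,0,0,0,6,-5.6,0,0,0,0,0,7.4,-6.9,0,0,0,0,0,7.4,-6.9,0,0,0,0,0,7.4,-6.9,0,0,0,0,0,7.4,-6.9,0,0,0,0,0],
)

```text
clock: 26.9
eef_pos: [545.6, 39.5, 173.0]
tool_rot: [3.14, 0.0, 0.908]
force: [0.2, 1.0, -4.1]
width: 54.9
gripper_force: 64.5
```

```bash
python3 t.py 546.3 41 89
```

```text
shift cm [ 0.17 -0.05  8.4 ] rot [0.001 0.    0.   ]
t 26.9 [545.6  39.5 173. ] [3.14  0.    0.908] w 54.9 F [ 0.2  1.  -4.1] g 64.5
```

Emit:
step_arm(
  commands=[0.1,0,2,0,0,0,0,0.1,0,5,0,0,0,0,0.1,0,7,0,0,0,0,0.1,0,7.7,0,0,0,0,0.1,0,8,0,0,0,0,0.1,0,8.2,0,0,0,0,0.1,0,8.4,0,0,0,0,0.1,0,8.4,0,0,0,0,0.1,0,8.4,0,0,0,0],
)

```text
clock: 27.8
eef_pos: [546.4, 42.1, 89.3]
tool_rot: [3.141, -0.001, 0.91]
force: [0.4, 0.1, -3.2]
width: 54.8
gripper_force: 64.5
```

```bash
python3 t.py 546.3 41 89
```

```text
shift cm [-0.09  0.06  0.03] rot [ 0.001 -0.001  0.002]
t 27.8 [546.4  42.1  89.3] [ 3.141e+00 -1.000e-03  9.100e-01] w 54.8 F [ 0.4  0.1 -3.2] g 64.5
```

Just touching; lower 1.5 mm, release, rise and move toward the yellow jar.

Emit:
step_arm(
  commands=[-0.1,0,0.1,0,0,0,0,-0.1,0,0.15,0,0,0,0,-0.1,0,0.15,0,0,0,0,-0.1,0,0.15,0,0,0,0],
)

```text
clock: 28.2
eef_pos: [546.2, 41.8, 88.7]
tool_rot: [3.141, -0.002, 0.91]
force: [-1.6, 1.2, 6.9]
width: 54.9
gripper_force: 65.5
```

Emit:
step_arm(
  commands=[0,0,0,0,0,0,0.9,0,0,0,0,0,0,0.9,0,0,0,0,0,0,0.9,0,0,0,0,0,0,0.9,0,0,-2,0,0,0,0.9,0,0,-6,0,0,0,0.9,0,0,-9.2,0,0,0,0.9,0,0,-9.2,0,0,0,0.9],
)

```text
clock: 29.0
eef_pos: [548.3, 40.7, 183.1]
tool_rot: [3.136, -0.005, 0.91]
force: [1.1, -0.0, -0.1]
width: 76.7
gripper_force: 0.0
```

```bash
python3 t.py 501.5 -333.5 180; python3 -c "
from m import *
d,P=grab('top','top5.png'); lids(d,P)"
```

```text
shift cm [-32.41  19.28   0.26] rot [ 0.006 -0.005  0.002]
t 29.0 [548.3  40.7 183.1] [ 3.136 -0.005  0.91 ] w 76.7 F [ 1.1 -0.  -0.1] g 0.0
red mean [529.7  27.7] circ 532.5 28.4 r 19.7 z 132.6 79
yellow mean [ 500.3 -332.6] circ 500.5 -332.6 r 28.3 z 119.3 571
blue mean [ 423.9 -334.7] circ 424.1 -335.4 r 28.1 z 119.1 598
green mean [ 584.3 -107.8] circ 587.4 -108.2 r 23.7 z 55.4 269
white none
```

Emit:
step_arm(
  commands=[-32.3,19.5,0,0,0,0,0.9,-32.3,19.5,0,0,0,0,0.9,-32.3,19.5,0,0,0,0,0.9,-32.3,19.5,0,0,0,0,0.9,-32.3,19.5,0,0,0,0,0.9,-32.3,19.5,0,0,0,0,0.9,-32.3,19.5,0,0,0,0,0.9,-32.3,19.5,0,0,0,0,0.9,-32.3,19.5,0,0,0,0,0.9,-32.3,19.5,0,0,0,0,0.9],
)

```text
clock: 30.05
eef_pos: [500.1, -333.1, 177.7]
tool_rot: [-3.139, -0.0, 0.908]
force: [0.1, 0.5, -0.5]
width: 76.9
gripper_force: 0.0
```

```bash
python3 t.py 501.5 -333.5 73; python3 -c "
from m import *
d,P=grab('top','top6.png'); lids(d,P)"
```

```text
shift cm [ 0.05  0.17 10.47] rot [-0.003 -0.     0.001]
t 30.05 [ 500.1 -333.1  177.7] [-3.139 -0.     0.908] w 76.9 F [ 0.1  0.5 -0.5] g 0.0
red mean [544.2  42.4] circ 544.4 42.7 r 27.7 z 133.1 549
yellow mean [ 503.7 -329.5] circ 500.9 -332.1 r 28.0 z 119.2 470
blue mean [ 421.5 -334. ] circ 424.1 -334.7 r 27.9 z 119.1 529
green mean [ 584.7 -107.7] circ 587.6 -107.9 r 23.3 z 55.1 271
white none
```

Red sits at (544.3, 42.5) against its disc at (545.3, 42.2), which is good. Now yellow.

Emit:
step_arm(
  commands=[0,0.1,0,0,0,0,0.9,0,0.1,4,0,0,0,0.9,0,0.1,8,0,0,0,0.9,0,0.1,10.5,0,0,0,0.9,0,0.1,10.5,0,0,0,0.9,0,0.1,10.5,0,0,0,0,0,0.1,10.5,0,0,0,0,0,0.1,10.5,0,0,0,0,0,0.1,10.5,0,0,0,0,0,0.1,10.5,0,0,0,0],
)

```text
clock: 31.1
eef_pos: [502.7, -334.3, 75.8]
tool_rot: [3.14, -0.001, 0.91]
force: [-1.0, 1.3, 6.5]
width: 54.7
gripper_force: 63.7
```

```bash
python3 t.py 494.6 -2.5 160
```

```text
shift cm [ 25.71 -20.99  -8.44] rot [ 0.002 -0.001  0.002]
t 31.1 [ 502.7 -334.3   75.8] [ 3.14e+00 -1.00e-03  9.10e-01] w 54.7 F [-1.   1.3  6.5] g 63.7
```

Emit:
step_arm(
  commands=[0,0,-2,0,0,0,0,0,0,-6,0,0,0,0,0,0,-10,0,0,0,0,2,-1.6,-10,0,0,0,0,5,-4.1,-10,0,0,0,0,8,-6.5,-10,0,0,0,0,11,-9,-10,0,0,0,0,14,-11.4,-10,0,0,0,0,17,-13.9,-10,0,0,0,0,20,-16.3,-10,0,0,0,0],
)

```text
clock: 32.1
eef_pos: [495.5, -74.5, 174.4]
tool_rot: [-3.142, -0.0, 0.909]
force: [1.1, 0.8, -2.7]
width: 54.8
gripper_force: 65.0
```

Emit:
step_arm(
  commands=[3,-2.5,0,0,0,0,0,4.7,-3.9,0,0,0,0,0,5.4,-4.5,0,0,0,0,0,5.7,-4.7,0,0,0,0,0,5.7,-4.7,0,0,0,0,0,5.7,-4.7,0,0,0,0,0],
)

```text
clock: 32.7
eef_pos: [494.0, -4.1, 174.5]
tool_rot: [3.14, 0.0, 0.907]
force: [0.7, -0.6, -3.8]
width: 55.1
gripper_force: 64.8
```

```bash
python3 t.py 494.6 -2.5 90
```

```text
shift cm [ 0.16 -0.06  8.45] rot [ 0.001  0.    -0.   ]
t 32.7 [494.   -4.1 174.5] [3.14  0.    0.907] w 55.1 F [ 0.7 -0.6 -3.8] g 64.8
```

Emit:
step_arm(
  commands=[0.05,0,2,0,0,0,0,0.05,0,5,0,0,0,0,0.05,0,7,0,0,0,0,0.05,0,7.7,0,0,0,0,0.05,0,8,0,0,0,0,0.05,0,8.2,0,0,0,0,0.05,0,8.4,0,0,0,0,0.05,0,8.5,0,0,0,0,0.05,0,8.6,0,0,0,0,0.05,0,8.6,0,0,0,0],
)

```text
clock: 33.7
eef_pos: [494.8, -1.9, 89.8]
tool_rot: [3.141, -0.002, 0.91]
force: [-1.7, 0.4, 7.3]
width: 54.9
gripper_force: 66.0
```

```bash
python3 t.py 494.6 -2.5 90
```

```text
shift cm [-0.06  0.02 -0.02] rot [ 0.001 -0.002  0.002]
t 33.7 [494.8  -1.9  89.8] [ 3.141e+00 -2.000e-03  9.100e-01] w 54.9 F [-1.7  0.4  7.3] g 66.0
```

Emit:
step_arm(
  commands=[0,0,0,0,0,0,0.9,0,0,0,0,0,0,0.9,0,0,0,0,0,0,0.9,0,0,0,0,0,0,0.9,0,0,-2,0,0,0,0.9,0,0,-6,0,0,0,0.9,0,0,-9,0,0,0,0.9,0,0,-9,0,0,0,0.9],
)

```text
clock: 34.5
eef_pos: [496.7, -2.4, 181.6]
tool_rot: [3.136, -0.004, 0.91]
force: [1.1, -0.2, -1.0]
width: 76.9
gripper_force: 0.0
```

Emit:
step_arm(
  commands=[-30.6,15,0,0,0,0,0.9,-30.6,15,0,0,0,0,0.9,-30.6,15,0,0,0,0,0.9,-30.6,15,0,0,0,0,0.9,-30.6,15,0,0,0,0,0.9,-30.6,15,0,0,0,0,0.9,-30.6,15,0,0,0,0,0.9,-30.6,15,0,0,0,0,0.9,-30.6,15,0,0,0,0,0.9,-30.6,15,0,0,0,0,0.9],
)

```text
clock: 35.5
eef_pos: [424.9, -333.7, 177.5]
tool_rot: [-3.14, -0.001, 0.911]
force: [0.5, 0.5, -0.9]
width: 77.0
gripper_force: 0.0
```

```bash
python3 t.py 425 -335.3 73; python3 -c "
from m import *
d,P=grab('top','top7.png'); lids(d,P)"
```

```text
shift cm [-0.13  0.13 10.45] rot [-0.002 -0.001  0.004]
t 35.5 [ 424.9 -333.7  177.5] [-3.14e+00 -1.00e-03  9.11e-01] w 77.0 F [ 0.5  0.5 -0.9] g 0.0
red mean [544.1  42.7] circ 544.5 43.0 r 27.9 z 133.3 550
yellow mean [492.1  -1.6] circ 492.6 -1.4 r 27.7 z 133.2 559
blue mean [ 425.  -333.8] circ 424.4 -335.0 r 27.8 z 119.0 566
green mean [ 584.3 -107.7] circ 586.3 -108.2 r 23.6 z 55.4 277
white none
```

Yellow is at (492.3, -1.5) against its disc at (493.7, -2.7), also good. Now blue.

Emit:
step_arm(
  commands=[-0.1,0.1,0,0,0,0,0.9,-0.1,0.1,4,0,0,0,0.9,-0.1,0.1,8,0,0,0,0.9,-0.1,0.1,10.5,0,0,0,0.9,-0.1,0.1,10.5,0,0,0,0.9,-0.1,0.1,10.5,0,0,0,0,-0.1,0.1,10.5,0,0,0,0,-0.1,0.1,10.5,0,0,0,0,-0.1,0.1,10.5,0,0,0,0,-0.1,0.1,10.5,0,0,0,0],
)

```text
clock: 36.55
eef_pos: [425.5, -337.3, 74.7]
tool_rot: [3.14, -0.001, 0.91]
force: [-2.0, 1.5, 7.4]
width: 54.8
gripper_force: 63.8
```

```bash
python3 t.py 519.2 -83 160
```

```text
shift cm [25.83 -8.19 -8.53] rot [ 0.002 -0.001  0.002]
t 36.55 [ 425.5 -337.3   74.7] [ 3.14e+00 -1.00e-03  9.10e-01] w 54.8 F [-2.   1.5  7.4] g 63.8
```

Emit:
step_arm(
  commands=[0,0,-2,0,0,0,0,0,0,-6,0,0,0,0,0,0,-10,0,0,0,0,3,-1,-10,0,0,0,0,7,-2.2,-10,0,0,0,0,11,-3.5,-10,0,0,0,0,15,-4.8,-10,0,0,0,0,19,-6,-10,0,0,0,0,22.5,-7.2,-10,0,0,0,0,24.5,-7.8,-10,0,0,0,0],
)

```text
clock: 37.55
eef_pos: [514.5, -91.2, 173.1]
tool_rot: [-3.14, -0.002, 0.915]
force: [-0.7, -0.2, -4.0]
width: 55.1
gripper_force: 65.1
```

Emit:
step_arm(
  commands=[1,-0.4,0,0,0,0,0,1.2,-0.4,0,0,0,0,0,1.2,-0.4,0,0,0,0,0,1.2,-0.4,0,0,0,0,0],
)

```text
clock: 37.95
eef_pos: [517.4, -85.7, 173.5]
tool_rot: [3.141, 0.001, 0.907]
force: [0.9, -0.1, -3.7]
width: 55.0
gripper_force: 65.1
```

```bash
python3 t.py 518.6 -83.8 89
```

```text
shift cm [ 0.23 -0.03  8.45] rot [ 0.001  0.001 -0.001]
t 37.95 [517.4 -85.7 173.5] [3.141e+00 1.000e-03 9.070e-01] w 55.0 F [ 0.9 -0.1 -3.7] g 65.1
```

Emit:
step_arm(
  commands=[0.1,0,2,0,0,0,0,0.1,0,5,0,0,0,0,0.1,0,7,0,0,0,0,0.1,0,7.7,0,0,0,0,0.1,0,8,0,0,0,0,0.1,0,8.2,0,0,0,0,0.1,0,8.4,0,0,0,0,0.1,0,8.5,0,0,0,0,0.1,0,8.6,0,0,0,0,0.1,0,8.6,0,0,0,0],
)

```text
clock: 38.95
eef_pos: [519.1, -83.0, 88.7]
tool_rot: [3.14, -0.002, 0.91]
force: [-2.2, 0.9, 6.9]
width: 54.9
gripper_force: 66.0
```

```bash
python3 t.py 518.6 -83.8 89
```

```text
shift cm [-0.09  0.01 -0.03] rot [ 0.001 -0.002  0.002]
t 38.95 [519.1 -83.   88.7] [ 3.14e+00 -2.00e-03  9.10e-01] w 54.9 F [-2.2  0.9  6.9] g 66.0
```

Release, rise, and back off to the right for a clear final view.

Emit:
step_arm(
  commands=[0,0,0,0,0,0,0.9,0,0,0,0,0,0,0.9,0,0,0,0,0,0,0.9,0,0,0,0,0,0,0.9,0,0,-2,0,0,0,0.9,0,0,-6,0,0,0,0.9,0,0,-11,0,0,0,0.9,0,0,-11,0,0,0,0.9],
)

```text
clock: 39.75
eef_pos: [522.2, -84.6, 202.7]
tool_rot: [3.132, -0.005, 0.909]
force: [0.2, -0.7, -0.1]
width: 76.9
gripper_force: 0.0
```

Emit:
step_arm(
  commands=[-25,14,-2,0,0,0,0.9,-25,14,-2,0,0,0,0.9,-25,14,-2,0,0,0,0.9,-25,14,-2,0,0,0,0.9,-25,14,-2,0,0,0,0.9,-25,14,-2,0,0,0,0.9,-25,14,-2,0,0,0,0.9,-25,14,-2,0,0,0,0.9,-25,14,-2,0,0,0,0.9,-25,14,-2,0,0,0,0.9],
)

```text
clock: 40.75
eef_pos: [476.3, -364.3, 216.9]
tool_rot: [-3.14, -0.001, 0.912]
force: [0.4, 0.5, -0.6]
width: 77.1
gripper_force: 0.0
```

```bash
python3 t.py; python3 -c "
from m import *
d,P=grab('top','top8.png'); lids(d,P)
x,y,z=P[...,0],P[...,1],P[...,2]; p=P[(np.hypot(x-503,y-343.5)<45)&(z>90)&(z<106)]
print(p.mean(0),cv2.minEnclosingCircle(p[:,:2].astype(np.float32)))"
```

```text
t 40.75 [ 476.3 -364.3  216.9] [-3.14e+00 -1.00e-03  9.12e-01] w 77.1 F [ 0.4  0.5 -0.6] g 0.0
red mean [544.1  42.7] circ 544.3 42.6 r 27.8 z 133.1 552
yellow mean [492.2  -1.7] circ 492.7 -1.3 r 27.8 z 133.1 569
blue mean [517.1 -81.5] circ 517.4 -81.4 r 27.6 z 133.2 562
green mean [ 584.4 -107.7] circ 588.0 -108.1 r 23.5 z 55.2 273
white none
[501.02974203 342.17251589  97.55634669] ((501.1614990234375, 342.8236389160156), 24.051666259765625)
```

View pics/top8.png

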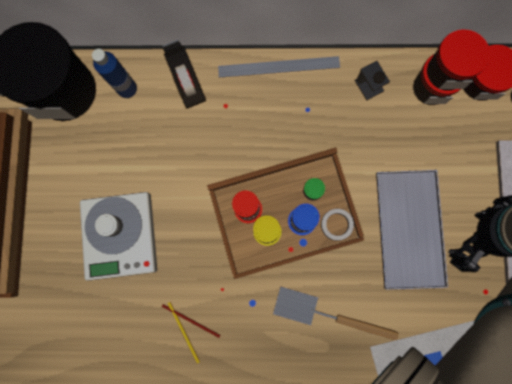

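All three jars are back on their discs within about 2 mm: red (246,206), yellow (267,231), blue (304,219). Green is unmoved at (314,188) and white is centred on the pan at (107,225). Handing in.

```bash
python3 -c "
from cell import ctrl
print(ctrl.finish_job())"
```

```text
the job is handed in; nothing more can be done
None
```

The job is handed in at about 41 s; the system gave no verdict, but the last camera check put the white pot and all three jars within about 2 mm of their targets, with the green pot unmoved.

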